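Take down the scoop and hold the garnish caddy open

TASK

First lift the hanging scoop up and off its hook and lower it, lip down, into the empty rocks glass on the front of the worktop, letting go only once it stands on the glass's bottom. Then, so that a colleague can refill the garnish caddy, take its lid by the round black tab, raise it to about 50 degrees and finish still holding it there, because it springs shut if let go. Leave the bottle, coasters and candle near the work alone, and keep the glass upright in its place.

Things in the scene. Friction and masses are not known exactly. Their poses are not given: they have to be found in the camera images.
- scoop: steel scoop, about 80 g, loose, hanging on the hook by a slot. Origin: middle of the slot's upper edge; z up the handle, y across. Blue grip tab 28 wide (y), 6 thick (x), z 0 to +42 mm; slot 14 wide, z 0 to -30; shank 14 wide; bowl z -59 to -112 mm, 38 wide (y), x from -18 to +9. May hang a few degrees askew.
- scoop_tab (a point): point in the scoop's grip tab, 24 mm above the scoop's origin: grip here from above across the 28 mm width (the scoop's y). Same axes as the scoop.
- scoop_lip (a point): lower end of the scoop's bowl, 110 mm below the scoop's origin (134 mm below scoop_tab)
- hook_stand: fixed brass post (12 mm thick, 147 high) on a dark round foot (84 mm across); origin under the foot. At 150 mm height a 7 mm round arm reaches 77 mm out along the stand's -x (roughly to the robot); its last 5 mm turn up, tip top 11.5 mm above the arm's centreline. To free the scoop raise it 11 to 20 mm (15 is good), then draw it 45 mm or more along -x.
- hook_seat (a point): top of the hook's straight arm where the scoop hangs, 50 mm out from the post and 153.5 mm above the worktop; axes as the stand's (arm points along -x)
- glass: clear empty rocks glass on the front half of the worktop near the hook stand, loose, 80 mm across and 92 mm high, 260 g; origin at the centre of its underside, z up; inside about 58 mm wide, inner bottom 9 mm above the underside
- caddy: fixed steel garnish caddy, 130 mm deep (x), 190 mm wide (y), 90 mm high, origin at the centre of its underside; front faces -x. Its lid covers the top, hinged along the far (+x) rim.
- lid_hinge (a point): middle of the lid's hinge line (the line runs along the caddy's y), 90 mm above the worktop and 69 mm behind the caddy's centre; axes as the caddy's
- lid_grip (a point): centre of the round black tab before the lid's front edge: disc 28 mm across, 14 thick, flat faces to +y and -y, on a thin stem 38 mm out from the edge. Grip from above across the 14 mm; it turns between the pads as the lid swings, so the gripper may stay pointing down. Lid shut: 172 mm in front of the hinge line, 12 mm above it (102 mm over the worktop); moves on a circle about it.
- lid (a joint): lid angle in rad: 0 shut, grows as the front edge rises, stop at 1.6; 50 degrees = 0.873. Weight and a spring shut it (about 0.2 N m near shut, 0.3 N m at 50 degrees, i.e. about 2 N at the tab).
- bottle: bystander: small brown bottle with a black cap, 44 mm across, 105 mm high, loose, origin at its underside
- coasters: bystander: stack of round leather coasters, 98 mm across, 25 mm high, loose, origin at its underside
- candle_glass: bystander: candle in a glass, 72 mm across, 71 mm high, loose, origin at its underside

How it is judged:
On the way, in this order (a step that is already met when the one before it is completed fails the run):
1. the scoop is held clear of the hook, lid still shut (distance between scoop and hook_seat above 0.055 m and contact force between the fingers and scoop above 0.5 N and height (world z) of scoop_lip above 0.04 m and contact force between scoop and hook_stand below 0.1 N and value of joint lid below 0.12 rad), for 0.1 s.
2. the scoop is lowered to the glass's bottom while still held (horizontal distance between scoop_lip and glass below 0.034 m and height (world z) of scoop_lip below 0.032 m and angle between scoop's own z axis and vertical below 0.6 rad and contact force between the fingers and scoop above 0.3 N and value of joint lid below 0.12 rad), for 0.05 s.
3. the scoop is let go and stays standing in the glass, lid still shut (horizontal distance between scoop_lip and glass below 0.034 m and height (world z) of scoop_lip below 0.032 m and angle between scoop's own z axis and vertical below 0.6 rad and contact force between the fingers and scoop below 0.05 N and value of joint lid below 0.12 rad), for 0.2 s.
At the end, for the whole second after the job is handed in: Lid still, 43.5-56.5 deg open, held by the fingers at its tab (tcp within 45 mm), nothing else touching the caddy; scoop let go in the glass (lip within 34 mm of its axis, under 32 mm high, leaning under 34 deg); glass upright, moved under 60 mm; bottle, coasters, candle under 30 mm (horizontal distance between scoop_lip and glass below 0.034 m and height (world z) of scoop_lip below 0.032 m and angle between scoop's own z axis and vertical below 0.6 rad and value of joint lid between 0.76 and 0.985 rad and contact force between the fingers and caddy above 0.5 N and distance between the grasp point and lid_grip below 0.045 m and contact force between caddy and scoop below 0.1 N and contact force between caddy and glass below 0.1 N and contact force between the fingers and scoop below 0.05 N and angle between glass's own z axis and vertical below 0.15 rad and distance of glass from where it was at the start of the episode below 0.06 m and linear speed of each of scoop, glass below 0.05 m/s and contact force between caddy and bottle below 0.1 N and contact force between caddy and coasters below 0.1 N and contact force between caddy and candle_glass below 0.1 N and distance of each of bottle, coasters, candle_glass from where it was at the start of the episode below 0.03 m and velocity of joint lid between -0.1 and 0.1 rad/s); the arm keeps its last pose, push and grip.
It fails at once if the glass is tipped (angle between glass's own z axis and vertical above 0.4 rad).
It fails at once if the small brown bottle is pushed away or tipped (distance of bottle from where it was at the start of the episode above 0.03 m or angle between bottle's own z axis and vertical above 0.4 rad).
It fails at once if the stack of coasters is pushed away or tipped (distance of coasters from where it was at the start of the episode above 0.03 m or angle between coasters's own z axis and vertical above 0.4 rad).
It fails at once if the candle in a glass is pushed away or tipped (distance of candle_glass from where it was at the start of the episode above 0.03 m or angle between candle_glass's own z axis and vertical above 0.4 rad).
It also fails if it takes over 61 s, if anything falls off the work surface, if the arm or the gripper's body presses on something with over 40 N, if the wrist force passes 120 N, or if a joint passes its speed limit or range.

ROBOT

A 6-joint arm with a two-finger parallel gripper is mounted at the origin on a cart in front of the work surface, level with it; the furniture and walls round the work are solid. World frame = base frame: x ahead of the robot, y to its left, z up, the work surface at z = 0. Lengths are in m, angles in rad, forces in N, time in s.
With the tool pointing down it reaches from about 0.25 to 0.8 m from the base axis. Payload 8.5 kg.
Tool frame: the origin (TCP) lies between the finger pads, 19 mm behind the fingertips; this is the grasp point; z points along the fingers, y is the line along which they close (so a half turn about z gives the same grasp; the last joint's range is limited). The gripper opens to 85 mm and grips with 20 to 120 N. Pads are 22 mm wide; open, the fingers measure 114 mm over their backs; the gripper's body (76 mm by 85 mm) begins 54 mm behind the grasp point. The pads swing forward as they close: fully open they stand 13 mm farther back than shut.
Start: joints at [1.298, 0.238, -0.013, 1.319, 0, 1.571], TCP at [0.141, 0.506, 0.25] pointing down, gripper open.
Joint ranges: [-2.66, 2.66], [-1.03, 1.9], [-1.14, 1.46], [-1.82, 2.27], [-1.45, 1.34], [-3.14, 3.14]. Speed limits (rad/s): [2.22, 2.22, 2.79, 3.14, 3.14, 3.14].

INTERFACE

Orientations are given as a unit quaternion [x, y, z, w].
In Python, from station import arm gives the robot as it stands.
- The arm moves only by the shell command python3 drive.py 'ROWS' [OPENING] [FORCE]. ROWS is a JSON list of rows, 1 to 5 of them, each of 6 numbers: dx, dy, dz in m, then a rotation vector rx, ry, rz in rad; each row shifts and turns the commanded pose from where the row before left it, along the tool's axes as they then stand; what a row does not reach is not made up. A row lasts 1/8 s, in which the tool goes at most 0.0625 m and 0.188 rad, less where a joint would pass 70% of its speed; a pose out of reach is approached as far as the arm can. OPENING is the finger opening in m, set as the command begins (- or left out keeps the last). The fingers move at their own pace and stop on an object; FORCE is the grip in N (left out, the last holds). Time passes only in rows, so rows that do not move let the fingers close. It prints the time, the measured TCP pose, the force, the opening and the grip force at its end.
- arm.state(): the state, without advancing time (a new reading comes with each control period).
- arm.camera(name): name is "scene" or "side" or "wrist"; returns a dict with "image" (420x560x3 uint8, red, green, blue), "fov_y" (degrees; the focal length in pixels is half the picture's height over the tangent of half this angle, whatever the lens; pixels are square), "cx", "cy" (the principal point, pixels), "k1" (the pictures are not rectified: a ray, as slopes to the right and down, at radius r is drawn at 1 + k1 r^2 times it, then the intrinsics apply), "rvec" (rotation vector, rad) and "tvec" (3), from world to camera coordinates, as OpenCV has them. Camera axes: x right, y down, z forward; pixel columns grow to the right and rows downward; lengths in m; the calibration is good to about 2 mm. A picture is of the moment at which its call begins. There is no depth.
- arm.hand_in(): hands the job in; it is judged then, once.
The state is a dict: "time": time; "qpos": joint angles; "qd": joint speeds; "tau": joint torques, N m; "ee_pos": TCP position; "tool_rot": TCP orientation; "wrist_force": force on the tool from outside, world axes, zero at the start; "torque": the same for the moment, N m; "width": finger opening in m; "gripper_force": force on a finger pad.
Only numpy, scipy, OpenCV 4.12 (cv2) and the standard library are available. Lean on these libraries where they do the work, as an engineer would, in place of code of your own. Each camera call takes 0.05 s, during which the arm holds its last target. There are 200 camera calls.

## Working session

There is one attempt and no reset: what is moved stays moved. The work goes in short steps, Python scripts to look and compute and a shell command to move; the robot and the scene stay as the last step left them, time stands still between calls to the robot, and variables do not carry over. Pictures are saved under pics/ and viewed, at most 10 in all, crops included, and the job is handed in when it is done.

```bash
ls; mkdir -p pics
cat > h.py <<'E'
import numpy as np, cv2, json
from scipy.spatial.transform import Rotation as R
def snap(arm,name,fn):
    c=arm.camera(name); cv2.imwrite(f'pics/{fn}.png',c['image'][:,:,::-1])
    im=c.pop('image'); json.dump({k:(np.asarray(v).tolist()) for k,v in c.items()},open(f'pics/{fn}.json','w')); return im
def cam(fn):
    c=json.load(open(f'pics/{fn}.json')); f=210/np.tan(np.radians(c['fov_y'])/2)
    return c,f,R.from_rotvec(c['rvec']).as_matrix(),np.array(c['tvec'])
def ray(fn,u,v):
    c,f,M,t=cam(fn); d=np.array([(u-c['cx'])/f,(v-c['cy'])/f]); s=d.copy()
    for _ in range(30): s=d/(1+c['k1']*(s@s))
    w=M.T@np.array([s[0],s[1],1]); return -M.T@t, w/np.linalg.norm(w)
def proj(fn,P):
    c,f,M,t=cam(fn); p=M@np.array(P)+t; s=p[:2]/p[2]; s=s*(1+c['k1']*(s@s)); return s*f+[c['cx'],c['cy']]
def tri(*obs):
    A=0;b=0;L=[ray(*o) for o in obs]
    for o,d in L:
        Q=np.eye(3)-np.outer(d,d); A=A+Q; b=b+Q@o
    X=np.linalg.solve(A,b); return X.round(4), [round(float(np.linalg.norm((np.eye(3)-np.outer(d,d))@(X-o))),4) for o,d in L]
def onz(fn,u,v,z):
    o,d=ray(fn,u,v); return (o+d*(z-o[2])/d[2]).round(4)
E
python3 - <<'E'
from station import arm
from h import *
a=[snap(arm,n,n+'0') for n in ('scene','side','wrist')]
for n in ('scene','side','wrist'):
    c,f,M,t=cam(n+'0'); print(n,f,(-M.T@t).round(3),M[2].round(2),c['k1'])
big=np.vstack([np.hstack([a[0],a[1]])])
cv2.imwrite('pics/both.png',cv2.resize(big,(800,300))[:,:,::-1])
s=arm.state(); print(s['ee_pos'],s['tool_rot'],s['width'],s['wrist_force'])
E
```

```text
drive.py
pics
station.py
scene 518.2686186424158 [-0.429 -0.787  0.999] [ 0.64  0.49 -0.59] 0.015074692563725735
side 458.34779106684937 [ 0.15  -0.918  0.844] [ 0.3   0.72 -0.62] 0.02815633603180137
wrist 307.31517031944384 [0.075 0.524 0.372] [ 0.26 -0.07 -0.96] -0.043538001452103896
[0.14137287 0.50531438 0.2495319 ] [ 1.35961803e-01  9.90713930e-01 -5.40571048e-04 -7.22337909e-05] 0.08543236093075143 [-1.31287831  0.09414366  0.0927295 ]
```

View pics/scene0.png

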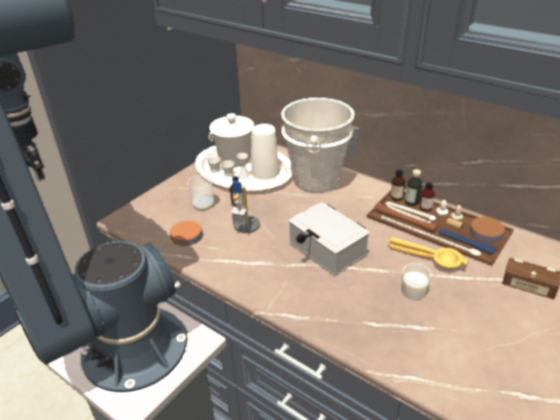

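View pics/side0.png

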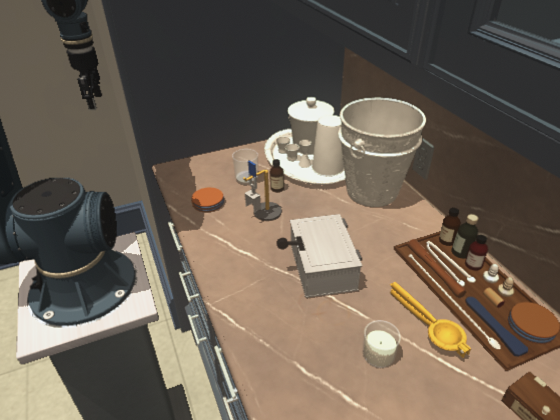

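The scene view shows the glass near (202,193), coasters (186,232), scoop (237,200), stand foot (247,224) and the lid tab (303,237). In the side view they are: glass (246,165), coasters (208,198), scoop tab (252,172), bottle (277,178) and lid tab (283,243). I'll enlarge these areas next.

```bash
cat >> h.py <<'E'
def panels(fn,out,L):
    # L: (fn,x0,y0) 100x75 px -> 400x300
    P=[]
    for n,x,y in L:
        p=cv2.resize(cv2.imread(f'pics/{n}.png')[y:y+75,x:x+100],(400,300),interpolation=cv2.INTER_CUBIC)
        for k in range(0,100,20): cv2.putText(p,str(x+k),(4*k,10),0,.35,(0,255,255),1); cv2.line(p,(4*k,12),(4*k,18),(0,255,255),1)
        for k in range(0,75,15): cv2.putText(p,str(y+k),(0,4*k+4),0,.35,(0,255,0),1); cv2.line(p,(25,4*k),(30,4*k),(0,255,0),1)
        P.append(p)
    cv2.imwrite(f'pics/{out}.png',np.vstack([np.hstack(P[:2]),np.hstack(P[2:])]))
E
python3 -c "
from h import *
panels(0,'p1',[('scene0',180,165),('side0',200,145),('scene0',285,200),('side0',270,210)])"
```

```text
(no output)
```

View pics/p1.png

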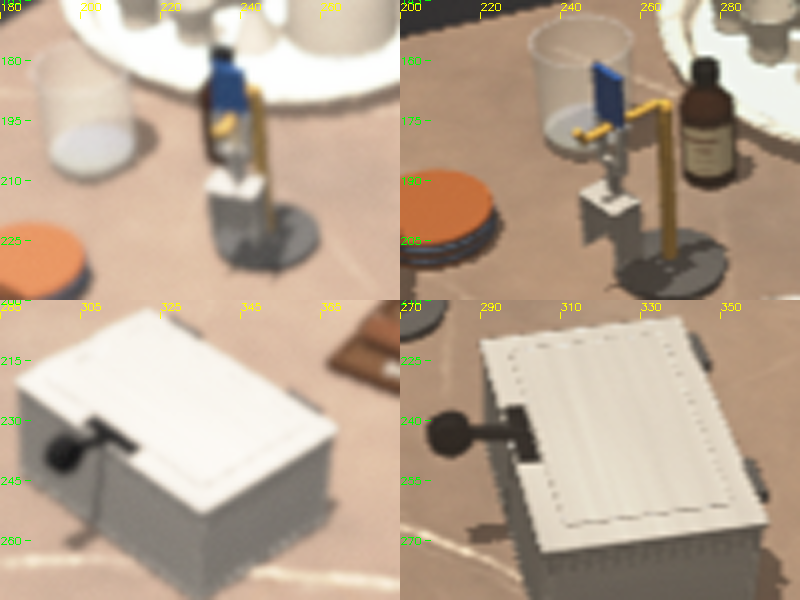

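View pics/wrist0.png

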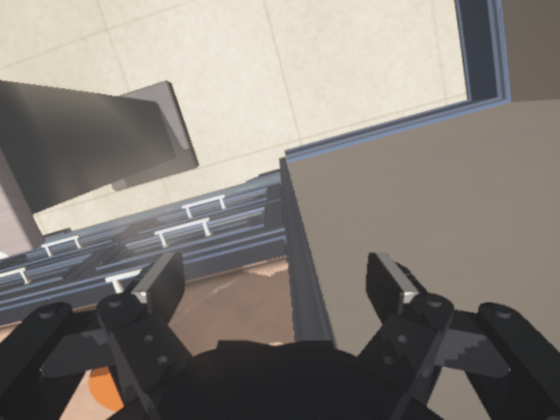

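Run:
```python
from h import *
S,D='scene0','side0'
T=lambda n,a,b: print(n,*tri((S,*a),(D,*b)))
T('tab TL',(233.2,180),(248,160.8));T('TR',(240,181.2),(255.5,166.2));T('BR',(241.7,192),(255.7,176.8));T('BL',(233.2,191),(249.2,175.5))
T('tab c',(237.3,186),(252.2,169.7))
T('hooktip',(233.2,199),(244.2,178.2));T('posttop',(244.2,187.5),(265.8,170.8));T('postbase',(247,222.5),(267,209.5))
T('grip',(300.7,238.5),(282.2,243.5))
T('c-+',(289.2,220.8),(290.5,220.5));T('c++',(321.7,202),(340.5,214.5));T('c+-',(369.2,232.5),(361.8,265.5));T('c--',(336.2,253.8),(306.2,273))
T('glassrim',(201.5,180),(245.2,156)); T('glassbot',(203,201),(246.5,176))
print('foot',onz(S,245.5,224.5,.005),onz(D,267.5,210.8,.005))
print('glass rim side',onz(D,245.2,156,.092),onz(S,201.5,180,.092))
print('bottle base side', onz(D,277,188,.0), 'coast',onz(D,208,196,.025),onz(S,186,229,.025))
```

```text
tab TL [0.4707 0.071  0.2022] [0.0009, 0.0009]
TR [0.4875 0.0605 0.1901] [0.0034, 0.0034]
BR [0.484  0.0544 0.1591] [0.0018, 0.0018]
BL [0.4739 0.0774 0.1557] [0.0049, 0.0049]
tab c [0.479  0.0647 0.1778] [0.0025, 0.0025]
hooktip [0.4531 0.0616 0.1541] [0.0021, 0.0021]
posttop [0.522  0.0785 0.1491] [0.002, 0.002]
postbase [0.5205 0.0766 0.0179] [0.0003, 0.0003]
grip [ 0.4661 -0.1644  0.1035] [0.0001, 0.0001]
c-+ [ 0.5241 -0.0835  0.0935] [0.0012, 0.0012]
c++ [ 0.6567 -0.1092  0.0909] [0.0005, 0.0005]
c+- [ 0.6076 -0.2973  0.0929] [0.0005, 0.0005]
c-- [ 0.4801 -0.2684  0.0926] [0.0016, 0.0016]
glassrim [0.5244 0.2605 0.1012] [0.0032, 0.0032]
glassbot [0.5263 0.2692 0.0177] [0.0006, 0.0006]
foot [0.5221 0.0849 0.005 ] [0.5255 0.0861 0.005 ]
glass rim side [0.5266 0.2693 0.092 ] [0.5381 0.2758 0.092 ]
bottle base side [0.5993 0.1889 0.    ] coast [0.379  0.2034 0.025 ] [0.3817 0.2021 0.025 ]
```

```bash
python3 drive.py '[[-0.042,-0.032,-0.006,0,0,0],[-0.042,-0.032,-0.006,0,0,0],[-0.042,-0.032,-0.006,0,0,0],[-0.042,-0.032,-0.006,0,0,0],[-0.042,-0.032,-0.006,0,0,0]]' 0.085; python3 drive.py '[[-0.042,-0.032,0,0,0,0],[-0.042,-0.032,0,0,0,0],[-0.042,-0.032,0,0,0,0],[-0.042,-0.032,0,0,0,0],[-0.042,-0.032,0,0,0,0]]'; python3 drive.py '[[0,0,0,0,0,-0.171],[0,0,0,0,0,-0.171],[0,0,0,0,0,-0.171],[0,0,0,0,0,0]]'
python3 - <<'E'
from station import arm
from h import *
snap(arm,'wrist','w1');s=arm.state(); print(s['time'],s['ee_pos'],R.from_quat(s['tool_rot']).as_matrix().round(3),s['wrist_force'])
for P in [(.4735,.07,.1955),(.526,.268,.092),(.522,.082,.15)]: print(proj('w1',P))
E
```

```text
time: 0.78
ee_pos: [0.3012, 0.2934, 0.2801]
tool_rot: [0.136, 0.991, 0.0, 0.0]
wrist_force: [0.3, 1.1, -0.4]
width: 0.0851
gripper_force: 0.0
time: 1.4
ee_pos: [0.4604, 0.0826, 0.28]
tool_rot: [0.136, 0.991, 0.0, -0.0]
wrist_force: [0.2, 0.3, -0.5]
width: 0.0851
gripper_force: 0.0
time: 1.9
ee_pos: [0.4596, 0.0841, 0.2798]
tool_rot: [-0.119, 0.993, -0.0, -0.0]
wrist_force: [0.2, -0.1, 1.0]
width: 0.0848
gripper_force: 0.0
1.95 [0.45957053 0.0841785  0.27986197] [[-0.972 -0.234 -0.   ]
 [-0.234  0.972 -0.   ]
 [ 0.    -0.    -1.   ]] [ 0.49974847 -0.26539559  0.00208943]
[250.09421134 232.32328298]
[416.96177377 280.36514617]
[255.39638537 266.23265598]
```

View pics/w1.png

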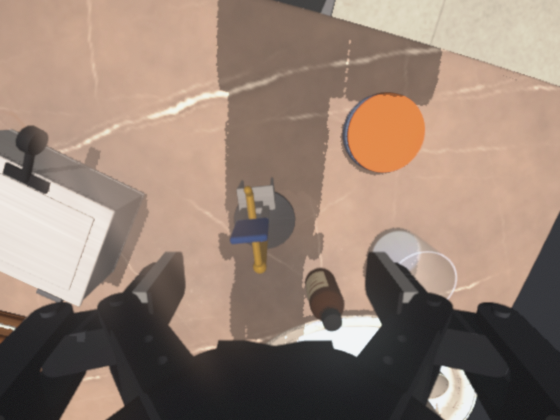

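The scoop tab is at about (250,231), the hook runs from (249,190) to its post at (260,268), and the glass rim is near (428,278) with its base near (396,255). I'll enlarge the tab and the glass.

```bash
python3 -c "
from h import *
panels(0,'p2',[('w1',205,175),('w1',205,215),('w1',365,225),('w1',5,105)])"
```

```text
(no output)
```

View pics/p2.png

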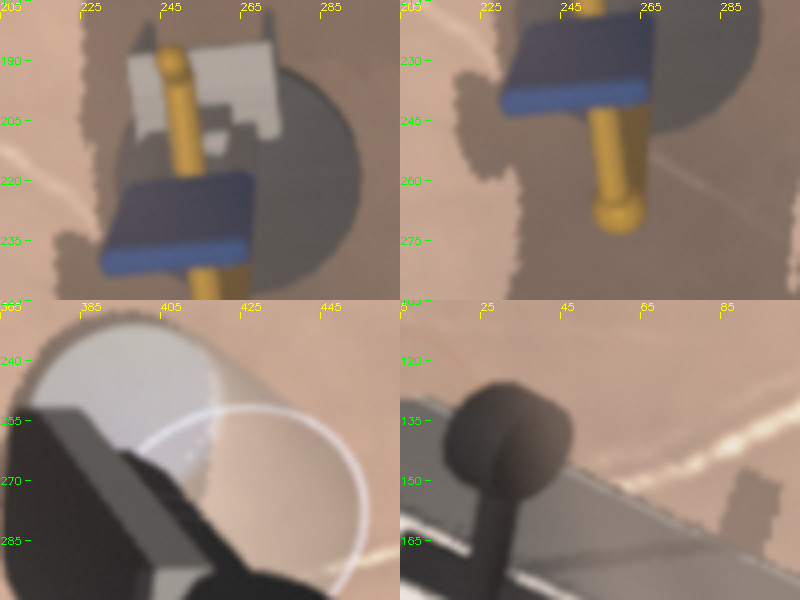

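Run:
```python
from h import *
S,D,W='scene0','side0','w1'
tl,tr=onz(W,230.2,241,.1955),onz(W,267,238,.1955); bl,br=onz(W,237,223,.1535),onz(W,268.2,219,.1535)
print('top',tl,tr,(tl+tr)/2,np.linalg.norm(tl-tr),np.degrees(np.arctan2(*(tr-tl)[[1,0]])))
print('bot',bl,br,(bl+br)/2,np.linalg.norm(bl-br),np.degrees(np.arctan2(*(br-bl)[[1,0]])))
print('tab c tri',tri((S,237.3,186),(D,252.2,169.7),(W,250.5,231)))
tip=tri((S,233.2,199),(D,244.2,178.2),(W,248,190)); print('tip',tip)
# hook arm: points on the arm at z .153
a=onz(W,205+178/4,175+75/4,.1535); b=onz(W,205+213/4,215+195/4,.1535); print('arm',a,b,np.degrees(np.arctan2(*(b-a)[[1,0]])))
print('grip',tri((S,300.7,238.5),(D,282.2,243.5),(W,31,140)))
# glass rim circle from right part arc at z=.092
pts=np.array([onz(W,365+u/4,225+(v-300)/4,.092)[:2] for u,v in [(140,455),(180,422),(245,404),(310,422),(350,460),(366,510),(355,560)]])
A=np.c_[2*pts,np.ones(len(pts))]; s=np.linalg.lstsq(A,(pts**2).sum(1),rcond=None)[0]; print('glass rim',s[:2],np.sqrt(s[2]+s[:2]@s[:2]))
pts=np.array([onz(W,365+u/4,225+(v-300)/4,.006)[:2] for u,v in [(30,400),(60,350),(100,328),(140,321),(180,332),(212,365)]])
A=np.c_[2*pts,np.ones(len(pts))]; s=np.linalg.lstsq(A,(pts**2).sum(1),rcond=None)[0]; print('glass base',s[:2],np.sqrt(s[2]+s[:2]@s[:2]))
```

```text
top [0.4835 0.0574 0.1955] [0.4749 0.0828 0.1955] [0.4792 0.0701 0.1955] 0.026816412884649577 108.70520992941614
bot [0.4842 0.0575 0.1535] [0.4743 0.0827 0.1535] [0.47925 0.0701  0.1535 ] 0.027074896121684382 111.4477363271054
tab c tri (array([0.4812, 0.0693, 0.1745]), [0.0031, 0.0027, 0.0012])
tip (array([0.4529, 0.0608, 0.1547]), [0.0022, 0.0021, 0.0005])
arm [0.4565 0.0624 0.1535] [0.5172 0.0837 0.1535] 19.33628299109337
grip (array([ 0.4676, -0.1625,  0.1013]), [0.0008, 0.0006, 0.0004])
glass rim [0.52755845 0.2758916 ] 0.03896201957564777
glass base [0.52922658 0.27801352] 0.034400032065873595
```

```bash
python3 drive.py '[[0,0,0,0,0,-0.105],[-0.0138,-0.0198,0,0,0,0],[0,0,0.03,0,0,0],[0,0,0.03,0,0,0],[0,0,0,0,0,0]]' 0.06
python3 - <<'E'
from station import arm
from h import *
snap(arm,'wrist','w2')
panels(0,'p3',[('w2',200,160),('w2',200,210),('w2',260,160),('w2',260,210)])
print(arm.state()['ee_pos'],[proj('w2',(.4792+s*.014*-.334,.0701+s*.014*.943,.1955)).round(1) for s in(-1,1)])
E
```

```text
time: 2.58
ee_pos: [0.479, 0.0695, 0.2183]
tool_rot: [-0.17, 0.985, -0.0, -0.002]
wrist_force: [-0.5, 0.6, 0.6]
width: 0.06
gripper_force: 0.0
[0.4796316  0.06970768 0.21977357] [array([247.1, 256.9]), array([301.3, 257. ])]
```

View pics/p3.png

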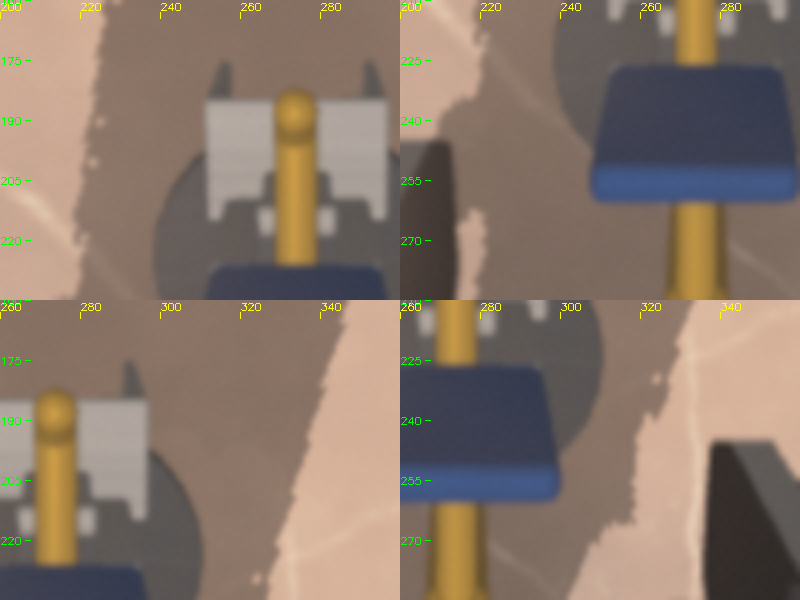

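The tab's top edge runs level from (248,256) to (299.5,256), matching the prediction. It is centred between the fingers, with the hook aligned, so I'll descend and grip.

```bash
python3 drive.py '[[0,0,0.021,0,0,0],[0,0,0.021,0,0,0],[0,0,0,0,0,0]]' && python3 drive.py '[[0,0,0,0,0,0],[0,0,0,0,0,0],[0,0,0,0,0,0],[0,0,0,0,0,0]]' 0.0 40
```

```text
time: 3.0
ee_pos: [0.4796, 0.0701, 0.1783]
tool_rot: [-0.171, 0.985, -0.0, -0.0]
wrist_force: [0.5, -0.2, 0.2]
width: 0.0599
gripper_force: 0.0
time: 3.5
ee_pos: [0.4802, 0.0702, 0.1793]
tool_rot: [-0.172, 0.985, -0.0, 0.001]
wrist_force: [0.8, -1.3, 6.1]
width: 0.0272
gripper_force: 39.2
```

```bash
python3 drive.py '[[0,0,-0.008,0,0,0],[0,0,-0.008,0,0,0],[0,0,0,0,0,0]]'; python3 drive.py '[[0.02,0,0,0,0,0],[0.025,0,0,0,0,0],[0.025,0,0,0,0,0],[0,0,0,0,0,0]]'
```

```text
time: 3.88
ee_pos: [0.4798, 0.0704, 0.1948]
tool_rot: [-0.172, 0.985, -0.0, 0.001]
wrist_force: [-0.6, 0.2, -1.4]
width: 0.0269
gripper_force: 39.4
time: 4.38
ee_pos: [0.412, 0.0462, 0.194]
tool_rot: [-0.172, 0.985, -0.0, -0.0]
wrist_force: [0.1, 0.5, 0.6]
width: 0.027
gripper_force: 39.4
```

```bash
python3 drive.py '[[0,0,-0.03,0,0,0],[0,0,-0.03,0,0,0],[0,0,-0.025,0,0,0],[0,0.03,0,0,0,0],[0,0.045,0,0,0,0]]'; python3 drive.py '[[0,0.045,0,0,0,0],[0,0.04,0,0,0,0],[0,0.018,0,0,0,0],[-0.03,0,0,0,0,0],[-0.04,0,0,0,0,0]]';python3 drive.py '[[-0.04,0,0,0,0,0],[-0.04,0,0,0,0,0],[-0.03,0,0,0,0,0],[-0.0117,0,0,0,0,0],[0,0,0,0,0,0]]'
python3 - <<'E'
from station import arm
from h import *
for n in('scene','side','wrist'): snap(arm,n,n+'2')
P=arm.state()['ee_pos'];print(P)
x=lambda fn,p:(np.array(proj(fn,p))).round(1)
for n in('scene2','side2'): print(n,'tcp',x(n,P),'lip',x(n,P-[0,0,.134]),'rim',x(n,(.528,.277,.092)))
panels(0,'p4',[('scene2',165,120),('scene2',165,150),('side2',210,85),('side2',210,130)])
E
```

```text
time: 5.0
ee_pos: [0.389, 0.1178, 0.2793]
tool_rot: [-0.171, 0.985, 0.0, 0.001]
wrist_force: [-0.3, 0.6, -1.8]
width: 0.0273
gripper_force: 39.7
time: 5.62
ee_pos: [0.4199, 0.2389, 0.2793]
tool_rot: [-0.172, 0.985, 0.0, 0.0]
wrist_force: [-0.1, 0.4, -1.2]
width: 0.0269
gripper_force: 39.8
time: 6.25
ee_pos: [0.5338, 0.2791, 0.2783]
tool_rot: [-0.172, 0.985, -0.0, -0.001]
wrist_force: [-0.6, -0.1, -0.7]
width: 0.0276
gripper_force: 39.8
[0.53283324 0.27871581 0.27928816]
scene2 tcp [192.5 128.2] lip [197.8 166.3] rim [199.1 181.3]
side2 tcp [242.1  98.2] lip [245.  139.2] rim [244.8 154.7]
```

View pics/p4.png

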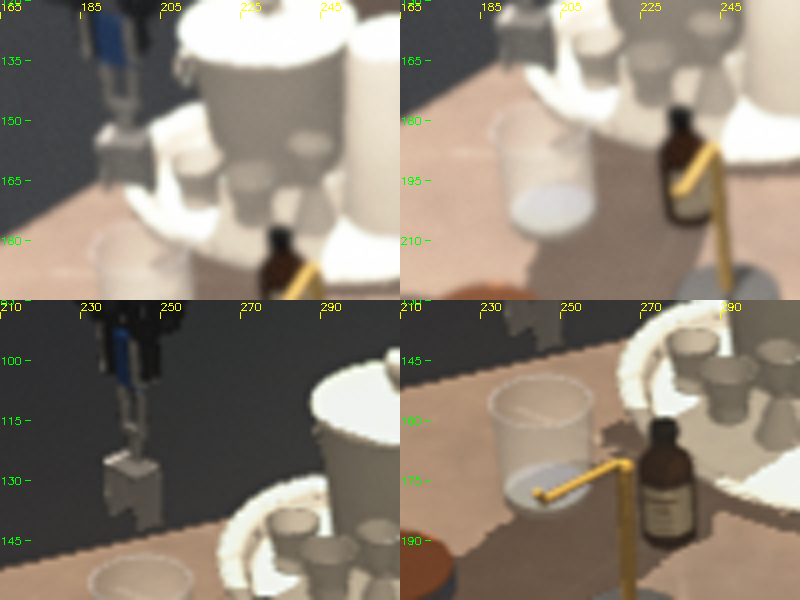

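The scoop hangs vertical over the glass: the bowl is centred near (197,166) in the scene view and (243,139) in the side view. The glass rim is centred near (201.5,181) in the scene view and (245,155) in the side view. I'll shift 3 mm towards -y and lower it.

```bash
python3 drive.py '[[0,-0.003,0.02,0,0,0],[0,0,0.03,0,0,0],[0,0,0.03,0,0,0],[0,0,0.025,0,0,0],[0,0,0,0,0,0]]'; python3 drive.py '[[0,0,0.012,0,0,0],[0,0,0.01,0,0,0],[0,0,0.004,0,0,0],[0,0,0,0,0,0]]'
```

```text
time: 7.02
ee_pos: [0.533, 0.2754, 0.173]
tool_rot: [-0.172, 0.985, -0.0, -0.001]
wrist_force: [0.3, -0.0, -0.7]
width: 0.0269
gripper_force: 39.7
time: 7.52
ee_pos: [0.5349, 0.2762, 0.1482]
tool_rot: [-0.172, 0.985, 0.0, 0.0]
wrist_force: [0.7, -0.8, -1.0]
width: 0.0271
gripper_force: 39.8
```

```bash
python3 drive.py '[[0,0,0.002,0,0,0],[0,0,0.0015,0,0,0],[0,0,0,0,0,0],[0,0,0,0,0,0]]'
python3 - <<'E'
from station import arm
from h import *
for n in('scene','side'): snap(arm,n,n+'3')
panels(0,'p5',[('scene3',155,130),('scene3',155,150),('side3',200,95),('side3',200,130)])
s=arm.state();print(s['ee_pos'],s['wrist_force'])
E
```

```text
time: 8.02
ee_pos: [0.5361, 0.2765, 0.1479]
tool_rot: [-0.172, 0.985, 0.0, 0.003]
wrist_force: [-2.7, -3.1, 23.7]
width: 0.0273
gripper_force: 42.4
[0.53610139 0.27648258 0.14785497] [-2.88983819 -2.83105216 22.87024926]
```

View pics/p5.png

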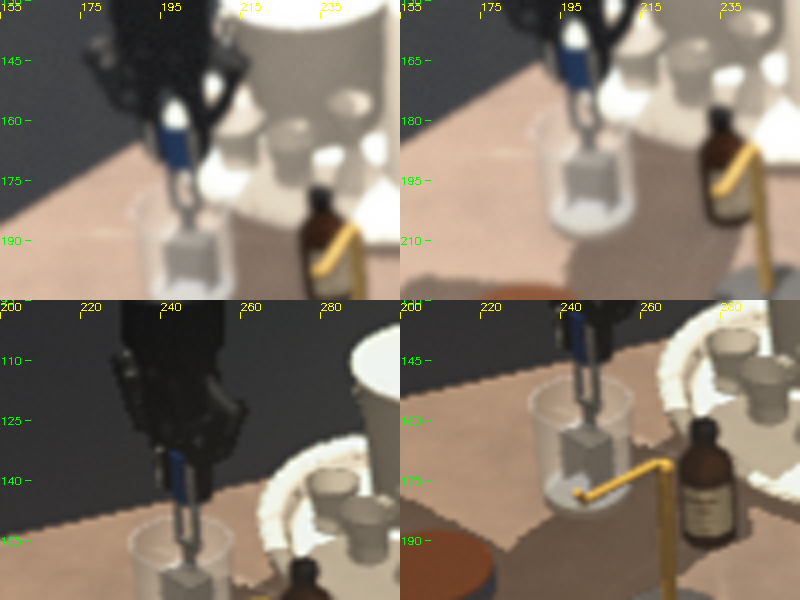

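The bowl is inside the glass (bowl centre about (202,192) in the scene view, (246,163) in the side view). It is standing on the bottom, with about 23 N of contact force. I'll ease the push, let go and rise.

```bash
python3 drive.py '[[0,0,-0.0015,0,0,0],[0,0,-0.001,0,0,0],[0,0,0,0,0,0]]'; python3 drive.py '[[0,0,0,0,0,0],[0,0,0,0,0,0],[0,0,0,0,0,0],[0,0,0,0,0,0]]' 0.05; python3 drive.py '[[0,0,-0.02,0,0,0],[0,0,-0.03,0,0,0],[0,0,-0.04,0,0,0],[0,0,-0.03,0,0,0],[0,0,0,0,0,0]]'
python3 - <<'E'
from station import arm
from h import *
for n in('scene','side','wrist'): snap(arm,n,n+'4')
# tab blue centroid
for n in('scene4','side4','wrist4'):
    h=cv2.cvtColor(cv2.imread(f'pics/{n}.png'),cv2.COLOR_BGR2HSV); m=cv2.inRange(h,(105,110,40),(125,255,255))
    k,l,st,ce=cv2.connectedComponentsWithStats(m); print(n,[(st[i].tolist(),ce[i].round(1).tolist()) for i in range(1,k) if st[i][4]>25])
E
```

```text
time: 8.5
ee_pos: [0.5353, 0.2762, 0.148]
tool_rot: [-0.172, 0.985, 0.0, 0.001]
wrist_force: [-0.5, -1.3, 8.1]
width: 0.0274
gripper_force: 40.8
time: 9.0
ee_pos: [0.5346, 0.2761, 0.1468]
tool_rot: [-0.172, 0.985, -0.0, -0.0]
wrist_force: [-0.8, -0.1, -0.7]
width: 0.0497
gripper_force: 0.0
time: 9.62
ee_pos: [0.5356, 0.2766, 0.2694]
tool_rot: [-0.172, 0.985, 0.001, 0.002]
wrist_force: [0.5, -0.3, -0.5]
width: 0.0497
gripper_force: 0.0
scene4 []
side4 []
wrist4 [([255, 115, 34, 28, 766], [272.4, 128.3])]
```

Run:
```python
from h import *
from scipy.optimize import brentq
L=np.array([.530,.2745,.010])
for dl in(-.01,0,.01):
    l=L+np.array([.943,.334,0])*dl
    # tab centre = lip + 131mm*dir ; on ray -> solve for z
    f=lambda z: np.linalg.norm(onz('wrist4',272.4,128.3,z)-l)-.131
    z=brentq(f,.05,.139); p=onz('wrist4',272.4,128.3,z); d=p-l; print(p,np.degrees(np.arccos(d[2]/.131)).round(1),proj('scene4',p),proj('side4',p))
cr=lambda n,x,y:cv2.resize(cv2.imread(f'pics/{n}.png')[y:y+100,x:x+100],(400,400),interpolation=cv2.INTER_CUBIC)
w=cv2.resize(cv2.imread('pics/wrist4.png')[60:310,110:510],(800,500))
cv2.imwrite('pics/p6.png',np.hstack([cv2.resize(np.hstack([cr('scene4',150,135),cr('side4',195,115)]),(600,300)),cv2.resize(w,(200,300))*0]) if 0 else np.vstack([np.hstack([cr('scene4',150,135),cr('side4',195,115)])[:300],cv2.resize(w,(800,500))[:300]]))
```

```text
[0.4776 0.2543 0.1326] 20.6 [191.49538235 179.87979714] [230.7715635  150.31086314]
[0.4778 0.2543 0.1284] 25.3 [191.71114128 180.99215383] [230.94788344 151.50226232]
[0.4779 0.2543 0.1232] 30.2 [191.94367824 182.38578627] [231.1189944  152.98129343]
```

View pics/p6.png

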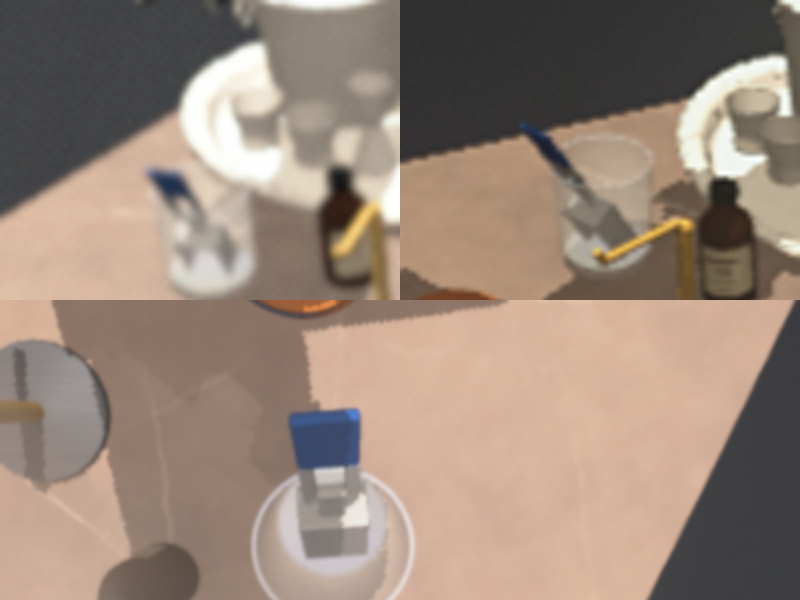

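Run:
```python
from h import *
S,D,W='scene4','side4','wrist4'
px=lambda x,y:(W,110+x/2,60+(y-300)/2)
sc=lambda x,y:(S,150+x/4,135+y/4); sd=lambda x,y:(D,195+(x-400)/4,115+y/4)
print('tab c',tri(sc(175,190),sd(540,143),(W,272.4,128.3)))
print('tab c W/side',tri(sd(540,143),(W,272.4,128.3)))
top=tri(sc(165,172),sd(523,126),px(325,413)); bot=tri(sc(190,202),sd(560,163),px(328,466)); print('top',top,'bot',bot)
d=top[0]-bot[0]; print(np.linalg.norm(d), np.degrees(np.arccos(d[2]/np.linalg.norm(d))))
pts=np.array([onz(*px(u,v),.092)[:2] for u,v in [(252,545),(260,510),(285,480),(380,480),(408,515),(412,550)]])
A=np.c_[2*pts,np.ones(len(pts))]; s=np.linalg.lstsq(A,(pts**2).sum(1),rcond=None)[0]; print('glass rim',s[:2],np.sqrt(s[2]+s[:2]@s[:2]))
```

```text
tab c (array([0.4775, 0.2524, 0.1278]), [0.006, 0.0049, 0.0019])
tab c W/side (array([0.4765, 0.2546, 0.1313]), [0.0013, 0.0013])
top (array([0.4672, 0.2497, 0.1486]), [0.0054, 0.0055, 0.0024]) bot (array([0.4923, 0.2568, 0.1053]), [0.007, 0.0036, 0.0039])
0.05055007418392183 31.065673786960367
glass rim [0.52705595 0.27567055] 0.039542658190125236
```

Run:
```python
from h import *
from scipy.optimize import least_squares
e=np.array([.943,.334,0]);Z=np.array([0,0,1.])
F=[(3,42,325,415),(3,0,328,467),(9,-59,336,523),(9,-112,338,557)]
def pt(q,x,z):
    s,h,th=q; ax=-e*np.sin(th)+Z*np.cos(th); ex=e*np.cos(th)+Z*np.sin(th)
    return np.array([.527,.2757,0])+e*s+Z*h+ex*x/1000+ax*(z+110)/1000
def res(q,F=F): return [proj('wrist4',pt(q,x,z))[1]-(60+(v-300)/2) for x,z,u,v in F]
for k in [None,0,1,2,3]:
    G=[f for i,f in enumerate(F) if i!=k]
    r=least_squares(lambda q:res(q,G),[.01,.012,.5],x_scale=[.01,.01,.1]); print(k,r.x[:2].round(4),np.degrees(r.x[2]).round(1),np.round(res(r.x),1))
    print('  lowest corner z',[pt(r.x,x,-112)[2].round(4) for x in(-18,9)], 'rows tilt side', [proj('side4',pt(r.x,0,z)).round(1) for z in(42,0)])
```

```text
None [ 0.0176 -0.0053] 32.6 [ 0.5 -1.1  0.8 -0.2]
  lowest corner z [np.float64(-0.0167), np.float64(-0.0021)] rows tilt side [array([227.5, 154. ]), array([234.3, 161.2])]
0 [ 0.0362 -0.0862] 39.5 [ 4.1 -0.  -0.  -0. ]
  lowest corner z [np.float64(-0.0992), np.float64(-0.082)] rows tilt side [array([231. , 178.6]), array([238.3, 183.7])]
1 [ 0.0244 -0.0338] 35.9 [-0.  -1.9 -0.   0. ]
  lowest corner z [np.float64(-0.046), np.float64(-0.0301)] rows tilt side [array([228.3, 163.4]), array([235.5, 169.7])]
2 [0.0068 0.0439] 28.0 [-0.  -0.   2.5  0. ]
  lowest corner z [np.float64(0.0336), np.float64(0.0463)] rows tilt side [array([225.8, 137.8]), array([232.1, 146.4])]
3 [-0.0186  0.1244] 17.5 [ 0.  -0.   0.  -8.4]
  lowest corner z [np.float64(0.1171), np.float64(0.1252)] rows tilt side [array([223. , 109.1]), array([227.8, 120.6])]
```

```bash
cat > fit.py <<'E'
from h import *
from scipy.optimize import least_squares
e=np.array([.943,.334,0]);Z=np.array([0,0,1.])
F=[(3,42,325,415),(3,0,328,467),(9,-59,336,523),(9,-112,338,557)]
def pt(s,h,th,x,z):
    ax=-e*np.sin(th)+Z*np.cos(th); ex=e*np.cos(th)+Z*np.sin(th)
    return np.array([.527,.2757,0])+e*s+Z*h+ex*x/1000+ax*(z+110)/1000
for xc in (-18,-9,0):
    def res(q,full=0):
        s,th=q; h=.009-xc/1000*np.sin(th)+.002*np.cos(th)
        return np.array([proj('wrist4',pt(s,h,th,x,z))[1]-(60+(v-300)/2) for x,z,u,v in F]+[d for z,m in((42,(225.75,146.5)),(0,(235,155.75))) for d in proj('side4',pt(s,h,th,0,z))-m])
    r=least_squares(res,[.01,.5],x_scale=[.01,.1]);s,th=r.x
    r2=least_squares(lambda q:res(q)[:4],[.01,.5],x_scale=[.01,.1])
    print(xc,'s',s.round(4),'h',(.009-xc/1000*np.sin(th)).round(4),np.degrees(th).round(1),r.fun.round(1),r2.x[0].round(4),np.degrees(r2.x[1]).round(1),r2.fun.round(1))
E
python3 fit.py
```

```text
-18 s 0.0119 h 0.0181 30.3 [-0.1 -0.9  1.4 -0.3  0.8 -0.7 -1.9 -2. ] 0.0115 30.0 [ 0.2 -0.8  1.2 -0.6]
-9 s 0.0126 h 0.0136 30.5 [ 0.3 -0.8  1.2 -0.5  1.   0.7 -1.7 -0.7] 0.0126 30.5 [ 0.2 -0.8  1.1 -0.5]
0 s 0.0133 h 0.009 30.6 [ 0.7 -0.8  0.9 -0.8  1.3  2.  -1.4  0.5] 0.0137 31.0 [ 0.3 -0.9  1.1 -0.5]
```

The scoop leans towards the robot against the rim. The tab centre is at (272,128) in the wrist view and the fit gives a lean of about 30°, with the lip about 12 mm off the glass axis, so it is within limits. Next I'll go to the lid tab. All 10 views are used, so I'll measure the rest by code.

```bash
python3 drive.py '[[0.0237,-0.0433,0,0,0,0],[0.0237,-0.0433,0,0,0,0],[0.0237,-0.0433,0,0,0,0],[0.0237,-0.0433,0,0,0,0],[0.0237,-0.0433,0,0,0,0]]'; python3 drive.py '[[0.0237,-0.0433,0,0,0,0],[0.0237,-0.0433,0,0,0,0],[0.0237,-0.0433,0,0,0,0],[0.0237,-0.0433,0,0,0,0],[0,0,0,0,0,0.143]]';  python3 drive.py '[[0,0,0,0,0,0.143],[0,0,0,0,0,0.143],[0,0,0,0,0,0.143],[0,0,0,0,0,0]]'
python3 - <<'E'
from station import arm
from h import *
im=snap(arm,'wrist','w5'); s=arm.state(); print(s['ee_pos'],R.from_quat(s['tool_rot']).as_matrix()[:2,:2].round(3))
pr=proj('w5',(.4676,-.1625,.102)); print(pr)
g=cv2.cvtColor(im,cv2.COLOR_RGB2GRAY); m=(g<60).astype(np.uint8)
k,l,st,ce=cv2.connectedComponentsWithStats(m)
print([(st[i].tolist(),ce[i].round(1).tolist()) for i in range(1,k) if st[i][4]>60])
u,v=pr.round().astype(int)
for r in range(v-45,v+80,5): print(r,''.join('#' if x<45 else '+' if x<70 else '-' if x<150 else '.' for x in g[r,u-60:u+60:2]))
E
```

```text
time: 10.4
ee_pos: [0.4954, 0.0308, 0.2658]
tool_rot: [-0.172, 0.985, 0.0, -0.001]
wrist_force: [0.3, -0.5, 0.0]
width: 0.0502
gripper_force: 0.0
time: 11.02
ee_pos: [0.4646, -0.1655, 0.2656]
tool_rot: [-0.098, 0.995, 0.0, -0.001]
wrist_force: [0.0, 0.3, 0.2]
width: 0.0498
gripper_force: 0.0
time: 11.52
ee_pos: [0.4653, -0.1626, 0.2659]
tool_rot: [0.113, 0.994, 0.0, -0.001]
wrist_force: [0.5, 0.2, 0.2]
width: 0.0503
gripper_force: 0.0
[ 0.46542453 -0.16264417  0.26613445] [[-0.975  0.222]
 [ 0.222  0.975]]
[275.01243747 195.48477931]
[([520, 0, 27, 76, 375], [529.3, 36.0]), ([530, 205, 11, 23, 131], [534.2, 214.9]), ([107, 245, 453, 175, 37091], [352.7, 366.4]), ([0, 288, 157, 132, 11292], [78.2, 361.2])]
150 ................................................------------
155 ...............................................-------------
160 ...............................................-------------
165 ...............................................-------------
170 ..............................................--------------
175 ..............................................----------
[... 539 characters left out ...]
---------------------++---------------------------
225 ------------------------------------------------------------
230 ...................------------------------.................
235 ..................--------------+-----++++-.................
240 ..................----------------------++-.................
245 -----..................................................-+++-
250 -----..................................................-++++
255 -----..................................................-++++
260 -----..................................................-++++
265 -----..................................................-++++
270 -----..................................................-++++
```

Run:
```python
from h import *
g=cv2.GaussianBlur(cv2.cvtColor(cv2.imread('pics/w5.png'),cv2.COLOR_BGR2GRAY),(3,3),0).astype(float)
P=[]
for u in list(range(180,245,4))+list(range(312,345,4)):
    d=np.diff(g[215:240,u]); r=215+d.argmax()+.5; P.append(onz('w5',u,r,.092)[:2])
P=np.array(P); c=np.median(P,0); k=np.polyfit(P[:,1],P[:,0],1); r=P[:,0]-np.polyval(k,P[:,1]); ok=abs(r)<.002; k=np.polyfit(P[ok,1],P[ok,0],1)
print('edge dir x/y',k, 'yaw',-np.degrees(np.arctan(k[0])),ok.sum(),len(ok))
for r in (184,186,188,200,202,204): print(r,g[r,262:300:2].astype(int))
print(proj('w5',(.4676,-.1625,.116)),[onz('w5',u,186,.114) for u in(269,284)])
```

```text
edge dir x/y [0.24460776 0.54383401] yaw -13.745097846818075 25 26
184 [173 173 168 145  77  58  58  57  57  56  70 141 170 172 172 173 173 173
 172]
186 [176 172 165 140  77  61  60  60  59  59  69 134 162 155 161 172 173 172
 172]
188 [173 167 167 145  81  66  63  63  62  61  66 107 126 120 136 167 172 171
 171]
200 [189 178 171 137  78  67  67  68  68  68  69  97 112 112 119 155 172 173
 173]
202 [178 174 172 139  77  65  65  64  65  65  68  97 112 113 128 166 174 174
 173]
204 [169 168 167 137  76  63  63  63  62  63  69  99 112 113 130 167 172 173
 173]
[275.02466724 199.13363815] [array([ 0.4548, -0.1652,  0.114 ]), array([ 0.4579, -0.1519,  0.114 ])]
```

```bash
python3 drive.py '[[0,0,0,0,0,0.016],[-0.002,0.0016,0.04,0,0,0],[0,0,0.045,0,0,0],[0,0,0.04,0,0,0],[0,0,0,0,0,0]]'; python3 drive.py '[[0,0,0.025,0,0,0],[0,0,0.014,0,0,0],[0,0,0,0,0,0]]'; python3 drive.py '[[0,0,0,0,0,0],[0,0,0,0,0,0],[0,0,0,0,0,0],[0,0,0,0,0,0],[0,0,0,0,0,0]]' 0 30
```

```text
time: 12.2
ee_pos: [0.4662, -0.161, 0.1398]
tool_rot: [0.121, 0.993, 0.001, -0.003]
wrist_force: [-0.5, -0.1, 0.3]
width: 0.0496
gripper_force: 0.0
time: 12.58
ee_pos: [0.4681, -0.1617, 0.1033]
tool_rot: [0.121, 0.993, 0.0, -0.0]
wrist_force: [0.3, -1.4, 0.6]
width: 0.0498
gripper_force: 0.0
time: 13.2
ee_pos: [0.4686, -0.1621, 0.1034]
tool_rot: [0.121, 0.993, -0.0, 0.001]
wrist_force: [-0.2, -3.5, 2.3]
width: 0.0133
gripper_force: 34.6
```

```bash
python3 drive.py '[[-0.0017,0,-0.015,0,0,0],[-0.003,0,-0.0147,0,0,0],[-0.0043,0,-0.0144,0,0,0],[0,0,0,0,0,0]]' - 40; python3 drive.py '[[-0.0055,0,-0.014,0,0,0],[-0.0067,0,-0.0135,0,0,0],[-0.0079,0,-0.0128,0,0,0],[0,0,0,0,0,0]]'
```

```text
time: 13.7
ee_pos: [0.4771, -0.1641, 0.1473]
tool_rot: [0.121, 0.993, -0.0, 0.0]
wrist_force: [1.3, -3.7, -2.4]
width: 0.0138
gripper_force: 39.6
time: 14.2
ee_pos: [0.4961, -0.1687, 0.1869]
tool_rot: [0.121, 0.993, -0.0, -0.001]
wrist_force: [-1.2, -3.7, -1.9]
width: 0.0134
gripper_force: 39.8
```

```bash
python3 drive.py '[[-0.0089,0,-0.0121,0,0,0],[-0.01,0,-0.0113,0,0,0],[-0.0109,0,-0.0103,0,0,0],[-0.0118,0,-0.0094,0,0,0],[0,0,0,0,0,0]]';python3 drive.py '[[0,0,0,0,0,0],[0,0,0,0,0,0],[0,0,0,0,0,0]]'
python3 - <<'E'
from station import arm
from h import *
s=arm.state(); P=s['ee_pos']; print(s['time'],P,s['wrist_force'],s['width'],s['gripper_force'])
H=np.array([.4678,-.1615])+.172*np.array([.971,-.238]); d=np.linalg.norm(H-P[:2]); print('hinge',H,'lid deg',np.degrees(np.arctan2(P[2]-.09,d))-4,'r',np.hypot(d,P[2]-.09))
a=cv2.imread('pics/scene0.png'); b=snap(arm,'scene','scene6'); sd=snap(arm,'side','side6')
# verify lid: compare front-left/right lid corner at the predicted angle; white lid mask in the side view
c=np.radians(50); ey=np.array([.238,.971,0]);ex=np.array([.971,-.238,0])
# bystanders: template match old vs new
for n,i,j in (('scene','scene0','scene6'),('side','side0','side6')):
    A=cv2.imread(f'pics/{i}.png');B=cv2.imread(f'pics/{j}.png')
    for nm,p in (('bottle',(.599,.189,.05)),('coast',(.38,.203,.015)),('hookfoot',(.522,.084,.01))):
        u,v=proj(i,p).round().astype(int); t=A[v-14:v+14,u-14:u+14]; r=cv2.matchTemplate(B[v-24:v+24,u-24:u+24],t,cv2.TM_CCOEFF_NORMED); _,mx,_,l=cv2.minMaxLoc(r); print(n,nm,round(mx,2),(l[0]-10,l[1]-10))
    h=cv2.cvtColor(B,cv2.COLOR_BGR2HSV); m=cv2.inRange(h,(105,110,40),(125,255,255)); m4=cv2.inRange(cv2.cvtColor(cv2.imread(f'pics/{n}4.png'),cv2.COLOR_BGR2HSV),(105,110,40),(125,255,255))
    u,v=proj(j,(.4775,.254,.129)).round().astype(int); print('scoop patch diff',np.abs(B[v-12:v+25,u-12:u+20].astype(int)-cv2.imread(f'pics/{n}4.png')[v-12:v+25,u-12:u+20]).mean().round(2))
E
```

```text
time: 14.82
ee_pos: [0.5362, -0.1785, 0.2296]
tool_rot: [0.121, 0.993, 0.0, -0.001]
wrist_force: [-2.4, -1.8, -0.5]
width: 0.0133
gripper_force: 39.9
time: 15.2
ee_pos: [0.5366, -0.1786, 0.23]
tool_rot: [0.121, 0.993, 0.0, -0.0]
wrist_force: [1.7, -2.2, -6.9]
width: 0.0135
gripper_force: 39.0
15.2 [ 0.53660768 -0.17858426  0.22995292] [ 1.71064282 -2.19551423 -6.89260024] 0.013478541717610423 39.01767611503601
hinge [ 0.634812 -0.202436] lid deg 50.16712264208577 r 0.1726262311288638
scene bottle 0.92 (0, 0)
scene coast 0.77 (1, -1)
scene hookfoot 0.58 (0, 1)
scoop patch diff 6.04
side bottle 0.99 (0, 0)
side coast 0.82 (0, 0)
side hookfoot 0.71 (0, 0)
scoop patch diff 14.1
```

Run:
```python
from station import arm
from h import *
for n in('scene','side'):
    A=cv2.imread(f'pics/{n}4.png');B=cv2.imread(f'pics/{n}6.png')
    u,v=proj(n+'4',(.4775,.254,.129)).round().astype(int)
    for w,o in((10,0),(16,12)):
        t=A[v-w+o:v+w+o,u-w+o:u+w+o]; r=cv2.matchTemplate(B[v-w+o-10:v+w+o+10,u-w+o-10:u+w+o+10],t,cv2.TM_CCOEFF_NORMED); _,mx,_,l=cv2.minMaxLoc(r); print(n,round(mx,2),(l[0]-10,l[1]-10))
    # black disc near expected tab; lid corner brightness
    p=proj(n+'6',arm.state()['ee_pos']); print(p)
s=arm.state(); print(s['wrist_force'],s['width'],np.abs(s['qd']).max())
```

```text
scene 0.98 (0, 0)
scene 0.85 (0, 0)
[320.35582304 189.4967444 ]
side 0.99 (0, 0)
side 0.97 (0, 0)
[312.84626333 197.09576325]
[ 1.86140105 -3.07558937 -8.88113959] 0.013566433766255517 0.003805991421492287
```

```bash
python3 drive.py '[[0,0,0,0,0,0],[0,0,0,0,0,0],[0,0,0,0,0,0],[0,0,0,0,0,0]]'
```

```text
time: 15.8
ee_pos: [0.5369, -0.1787, 0.2303]
tool_rot: [0.121, 0.993, 0.0, -0.0]
wrist_force: [4.8, -2.3, -13.3]
width: 0.0131
gripper_force: 39.0
```

The pull is creeping up along the radius, towards the hinge. I'll relax it by about 1 mm.

```bash
python3 drive.py '[[-0.0006,0,0.0009,0,0,0],[0,0,0,0,0,0],[0,0,0,0,0,0]]';python3 drive.py '[[0,0,0,0,0,0],[0,0,0,0,0,0],[0,0,0,0,0,0],[0,0,0,0,0,0]]'
```

```text
time: 16.18
ee_pos: [0.5369, -0.1787, 0.2301]
tool_rot: [0.121, 0.993, -0.0, -0.0]
wrist_force: [-4.4, -0.2, -0.9]
width: 0.0135
gripper_force: 40.5
time: 16.68
ee_pos: [0.5369, -0.1787, 0.2301]
tool_rot: [0.121, 0.993, 0.0, -0.0]
wrist_force: [-5.8, 0.2, 1.3]
width: 0.0131
gripper_force: 40.8
```

Forces are small and stable with the lid at about 50°, so I'm handing in.

```bash
python3 -c "
from station import arm
print(arm.hand_in())"
```

```text
the job is handed in; nothing more can be done
None
```

I handed the job in at about 16.7 s: the scoop stands in the glass, leaning about 30° against the 34° limit, the lid is held at about 50° by its tab, and the bottle and coasters match the first pictures; I did not re-check the candle, which the arm never went near, and the hand-in returned no verdict.

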